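# Load the cream filler: lay the barrel in its saddles, seat it and clamp it

### The arm

A 7-joint arm with a two-finger parallel gripper is mounted at the origin on the work surface. World frame = base frame: x ahead of the robot, y to its left, z up, the work surface at z = 0. Lengths are in mm, angles in rad, forces in N, time in s.
With the tool pointing down it reaches from about 400 to 875 mm from the base axis. Payload 4.4 kg.
Tool frame: the origin (TCP) lies midway between the tips of the shut fingers; the grasp point (between the pads) lies ctrl.grip_depth behind it (ctrl.grip_depth is the distance from the TCP to the grasp point, in mm); z points along the fingers, y is the line along which they close (so a half turn about z gives the same grasp; the last joint's range is limited). The gripper opens to 85 mm and grips with 20 to 120 N. Pads are 22 mm wide; open, the fingers measure 114 mm over their backs; the gripper's body (76 mm by 85 mm) begins 54 mm behind the grasp point. The pads swing forward as they close: fully open they stand 13 mm farther back than shut.
Start: joints at [-1.41, 0.628, 0.038, 1.517, -0.027, 0.996, -0.02], TCP at [146.134, 633.374, 231.313] pointing down, gripper open.
Joint ranges: [-3.06, 3.06], [-0.37, 2.12], [-1.25, 1.32], [0.18, 2.47], [-1.1, 4.24], [0.23, 1.98], [-2.94, 2.94]. Speed limits (rad/s): [2.57, 2.57, 3.14, 3.14, 3.14, 3.14, 3.14].

### API

Orientations are given as [roll, pitch, yaw] about the fixed x, y, z axes, in that order (R = Rz(yaw) Ry(pitch) Rx(roll)).
In Python, from cell import ctrl gives the robot as it stands.
- The arm moves only by the tool carry_out, never from a script. Its argument "deltas" is one flat list of numbers, 7 for each row, row after row: the turn, a rotation vector about the tool's x, y, z in degrees, then the shift along the tool's x, y, z in m, then the closure, from -1 (fully open) to 1 (shut). In form: [wx, wy, wz, dx, dy, dz, claw, wx, wy, wz, dx, dy, dz, claw, ...]. A call has 1 to 12 rows; each row shifts and turns the commanded pose from where the row before left it, along the tool's axes as they then stand; what a row does not reach is not made up. A row lasts 1/8 s, in which the tool goes at most 62.5 mm and 10.7 degrees, less where a joint would pass 70% of its speed; a pose out of reach is approached as far as the arm can. A call with a gripper value outside its range is refused whole. The fingers move at their own pace and stop on an object; the grip force is fixed at half the most. Time passes only in rows, so rows that do not move let the fingers close. It gives the time, the measured TCP pose, the force, the opening and the grip force at its end, in the units of the state.
- ctrl.read_state(): the state, without advancing time (a new reading comes with each control period).
- ctrl.get_image(name): name is "side" or "top"; returns the picture (480x640x3 uint8, red, green, blue); there is no depth.
- ctrl.calibration(name): a dict with "mtx" (3x3 intrinsics, pixels), "distortion" ([k1, k2, p1, p2, k3] as OpenCV has them; the pictures are not rectified), "R" (3x3) and "t" (3): a world point X has camera coordinates R X + t. Camera axes: x right, y down, z forward; pixel columns grow to the right and rows downward; lengths in mm; the calibration is good to about 2 mm. A picture is of the moment at which its call begins. calibration takes no time and is no camera call.
- ctrl.finish_job(): hands the job in; it is judged then, once.
The state is a dict: "clock": time; "qpos": joint angles; "qd": joint speeds; "tau": joint torques, N m; "eef_pos": TCP position; "tool_rot": TCP orientation; "force": force on the tool from outside, world axes, zero at the start; "torque": the same for the moment, N m; "width": finger opening in mm; "gripper_force": force on a finger pad.
Only numpy, scipy, OpenCV 4.12 (cv2) and the standard library are available. Lean on these libraries where they do the work, as an engineer would, in place of code of your own. Each camera call takes 0.05 s, during which the arm holds its last target. There are 200 camera calls.

### The job

Load the cream filler: lift the metal barrel off its wooden drying cradle, lay it gently in the two white V-saddles clear of the blue pusher, spout pointing away from the drive, and slide it back along the saddles until its open end is over the pusher and pushed firmly home against the dark thrust ring, about 10 to 20 N and never rammed. Then swing the clamp strap over the barrel up to its stop, and press its red cam lever right down so that it locks the barrel. Leave the jam jar, the piping tip and the spatula alone.

Things in the scene. Friction and masses are not known exactly. Their poses are not given: they have to be found in the camera images.
- filler: Cream filler, fixed: red base plate 175 x 285 x 12 mm. Origin on the bench below the seated barrel's axis (78 mm up), midway between the two white saddles. Its y axis runs along the seated barrel, from the drive (at -y) to the spout end (+y); x points across it to the strap's post; z up. An aluminium bed under the barrel is 34 mm wide, its top 32 mm above the bench.
- saddles: Two white plastic 90-degree V-saddles, fixed, same origin and axes as the filler. Each is 20 mm thick along y, at y = -60 to -40 and +40 to +60 mm; the V is 60 mm wide at its rims, which are 72 mm above the bench, 6 mm below the axis of a seated barrel. The gap between them, 80 mm, is free for fingers down to the bed.
- drive: Drive housing, steel with a red front, fixed, same origin and axes as the filler: x -59 to 59, y -200 to -96, up to 151 mm high. In front are a blue pusher head, 39 mm in diameter, chamfered, ending at y = -72 mm, and round it a dark rigid thrust ring, 68 mm in diameter, screwed in or out differently each time: its face is somewhere from y = -90 to -81 mm, not measured, to be felt for.
- seat (a point): On the seated barrel's axis, 78 mm above the bench and 90 mm to -y of the filler's origin: where the thrust ring's face would be if screwed fully in; the real face stands 0 to 9 mm from it towards +y. Axes as the filler.
- barrel: The filling barrel, metal tube 50 mm in diameter and 165 mm long, 0.4 to 0.65 kg. Origin on its axis at the middle of the tube, close to its balance point; y along its axis towards the spout. The -y end (82.5 mm from the origin) is open, bore 44 mm, 22 mm deep; at the +y end a black cap (20 mm) and a thin spout (35 mm). It starts on the drying cradle, lying level, its axis 62 mm above the bench.
- barrel_rear (a point): Centre of the barrel's open end rim, on its axis.
- cradle: Wooden drying cradle, fixed: foot 100 x 150 x 10 mm and two notched boards 14 mm thick at y = -45 and +45 mm, 76 mm apart inside, 42 mm high at their outer corners, in which the barrel lies along y. Origin on the bench below its middle.
- strap_hinge (a point): Where the strap's underside meets the axis of its upright post (18 mm thick): 118 mm above the bench, 86 mm to +x of the seated barrel's axis, at y = 0 of the filler. The strap, a steel bar 22 mm wide and 8 mm thick, reaches 99 mm from this axis. Swung over, its underside is 15 mm above a seated barrel and its raised pad clears the barrel by 7 mm.
- strap (a joint): Swing of the clamp strap, rad: 0 = over the barrel, against its stop, pointing to -x of the filler; grows clockwise seen from above, 1.57 = pointing to +y of the filler. It starts at 1.3 to 1.9, turns with light friction (0.12 N m) and stays where it is left. It can be swung by its lever.
- cam_pivot (a point): Pivot of the cam lever on the strap, 86 mm from the post's axis and 138 mm above the bench. The pivot is level, across the strap.
- lever (a joint): Cam lever, rad: 0 = raised, leaning 75 degrees above level towards the post; 1.31 = pressed right down, flat along the strap towards the post. Starts at 0 to 0.15 and stays where it is left. Its self-locking spiral cam lowers the sprung pad 7.3 mm per rad on to the barrel. At the tip it takes some 4 to 7 N.
- lever_tip (a point): Free end of the red cam lever, 68 mm from its pivot; raised, it is about 204 mm above the bench. The lever is a bar 13 mm wide (across the strap) and 9 mm thick.
- pad: Black rubber clamp pad, 23 mm across, on a spring under the strap's end, right below the cam pivot. Origin at the strap's underside when raised; moves with strap and lever.
- jam_jar: Amber glass jam jar with a red cap, 64 mm across, 85 mm high, standing beyond the filler; bystander. Origin at its foot.
- piping_tip: Small steel piping tip, a cone 34 mm across and 48 mm high, standing on the bench; bystander. Origin at its foot.
- spatula: Kitchen spatula with a wooden handle and a flat steel blade, 280 mm long, origin at its middle, lying flat on the bench roughly along y; bystander.
Not all that is in view belongs to the job. Of the things like the barrel, leave any that is pink; of the rest the smaller one is meant.

How it is judged:
By the outcome, as a careful person would: the job done as asked, in the order asked, and still so for the second after the job is handed in, with the robot touching nothing.
It also fails if it takes over 72 s, if anything falls off the work surface, if the arm or the gripper's body presses on something with over 40 N, if the wrist force passes 120 N, or if a joint passes its speed limit or range.

## Working session

There is one attempt and no reset: what is moved stays moved. The work goes in short steps, Python scripts to look and compute and a tool call to move; the robot and the scene stay as the last step left them, time stands still between calls to the robot, and variables do not carry over. Pictures are saved under pics/ and viewed, at most 10 in all, crops included, and the job is handed in when it is done.

Besides the shell and the picture viewer there is one more tool, called as name(argument=value, ...), one argument or row to a line, values as JSON. carry_out: Moves the arm, as the interface text tells. Its arguments: {"type":"object","properties":{"deltas":{"type":"array"}},"required":["deltas"]}

```bash
mkdir -p pics; ls; python3 - <<'E'
from cell import ctrl
import cv2,numpy as np
for n in("side","top"):
    im=ctrl.get_image(n); cv2.imwrite(f"pics/{n}0.png",im[:,:,::-1])
    c=ctrl.calibration(n); print(n,{k:np.round(v,4).tolist() for k,v in c.items()})
print(ctrl.read_state(),ctrl.grip_depth)
E
```

```text
pics
side {'mtx': [[507.407, 0.0, 319.0256], [0.0, 507.407, 240.0763], [0.0, 0.0, 1.0]], 'distortion': [0.0279, 0.0, 0.0, 0.0, 0.0], 'R': [[0.9149, -0.4036, 0.0084], [-0.2507, -0.5844, -0.7718], [0.3164, 0.704, -0.6358]], 't': [-442.1027, 253.5537, 932.6911]}
top {'mtx': [[465.3829, 0.0, 324.8503], [0.0, 465.3829, 237.8168], [0.0, 0.0, 1.0]], 'distortion': [0.0301, 0.0, 0.0, 0.0, 0.0], 'R': [[-0.0002, -0.9997, 0.0262], [-0.9878, -0.0039, -0.1557], [0.1558, -0.0259, -0.9875]], 't': [41.0407, 494.1121, 1173.819]}
{'clock': 0.1, 'qpos': array([-1.40979933,  0.62923768,  0.03847332,  1.5182361 , -0.02698941,
        0.99631553, -0.0199906 ]), 'qd': array([ 0.00087931, -0.00336054,  0.00168809, -0.00215065, -0.00039511,
       -0.00206799,  0.00100359]), 'tau': array([ 3.10310606e-03, -5.64533257e+01,  1.23069227e+00, -1.93972117e+01,
        1.13805901e-02,  5.47631949e-03,  9.43742577e-07]), 'eef_pos': array([146.0234994 , 632.82519311, 230.50212344]), 'tool_rot': array([-3.13991522e+00,  4.10740220e-05,  2.91478847e+00]), 'force': array([0.39052156, 0.20122083, 0.70093487]), 'torque': array([ 0.04274696,  0.01040867, -0.0322301 ]), 'gripper_force': 0.0, 'width': 85.16235915416162} 18.700000000000003
```

View pics/side0.png

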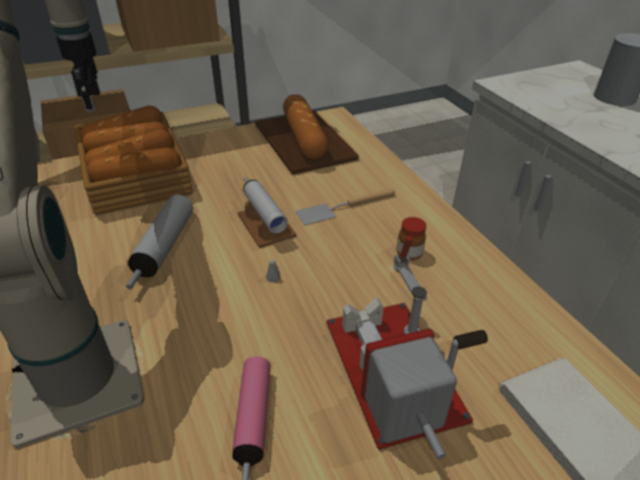

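View pics/top0.png

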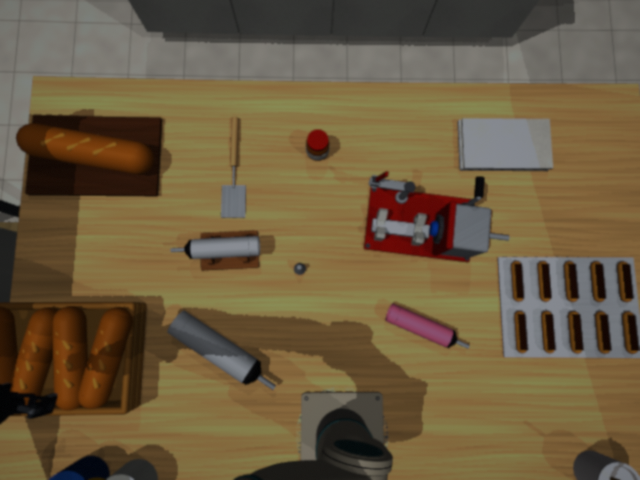

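The barrel-like things in the top view are a large grey tube (215,348), a pink one (425,325) and a smaller metal one on the wooden cradle (222,247). The one on the cradle fits: it is not pink, it is smaller than the grey one, and it lies on the cradle. I'll confirm it in enlarged crops.

```bash
python3 - <<'E'
import cv2,numpy as np
t=cv2.imread("pics/top0.png");s=cv2.imread("pics/side0.png")
def crop(im,x,y,w,h,k):
    o=cv2.resize(im[y:y+h,x:x+w],None,fx=k,fy=k,interpolation=cv2.INTER_CUBIC)
    for i in range(0,w,10): cv2.line(o,(i*k,0),(i*k,12 if (x+i)%50==0 else 5),(0,255,255),1)
    for i in range(0,h,10): cv2.line(o,(0,i*k),(12 if (y+i)%50==0 else 5,i*k),(0,255,255),1)
    return o
# top: barrel 160..290 x 220..280 ; filler 360..520 x 170..270
cv2.imwrite("pics/c1.png",np.vstack([crop(t,160,225,160,50,5),crop(t,360,165,160,70+0,5)]))
cv2.imwrite("pics/c2.png",crop(t,360,170,133,100,6))
cv2.imwrite("pics/c3.png",np.hstack([crop(s,230,170,80,120,5),crop(s,320,210+30,80,120,5)]))
cv2.imwrite("pics/c4.png",crop(s,320,250,160,120,5))
E
```

```text
(no output)
```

View pics/c1.png

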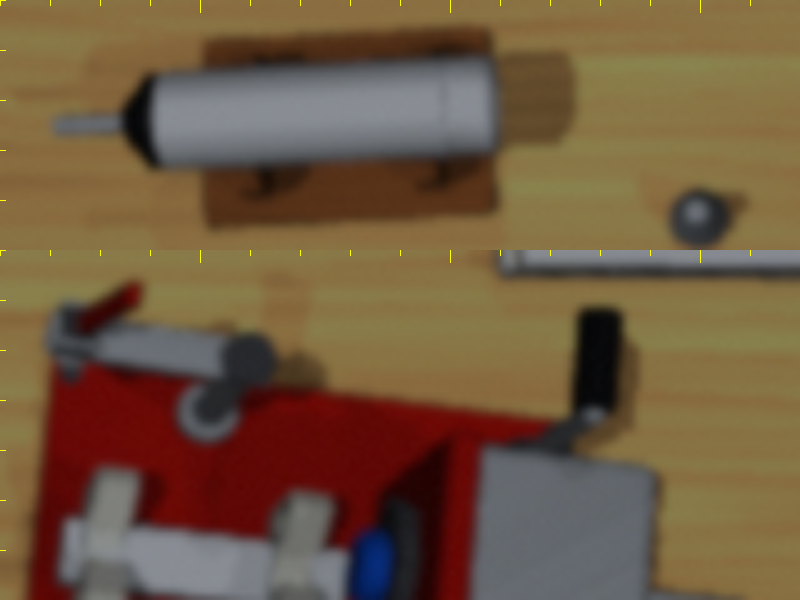

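View pics/c2.png

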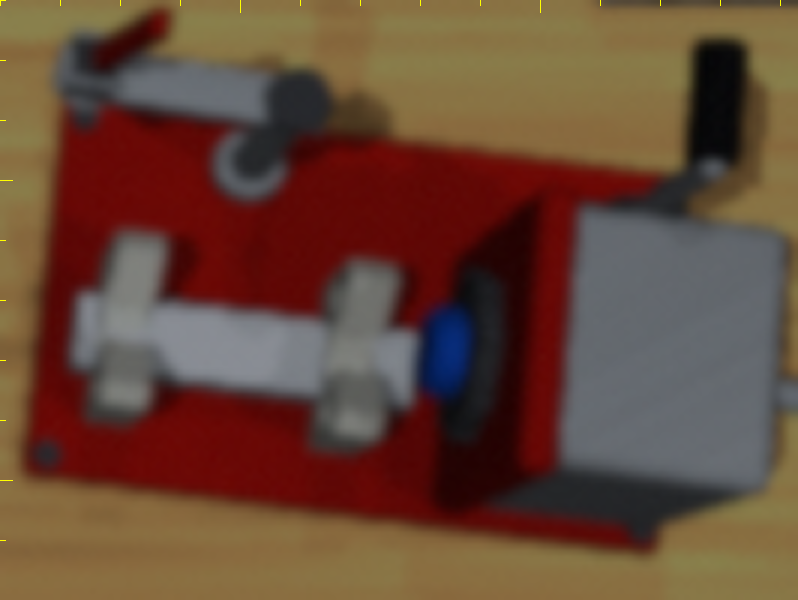

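View pics/c3.png

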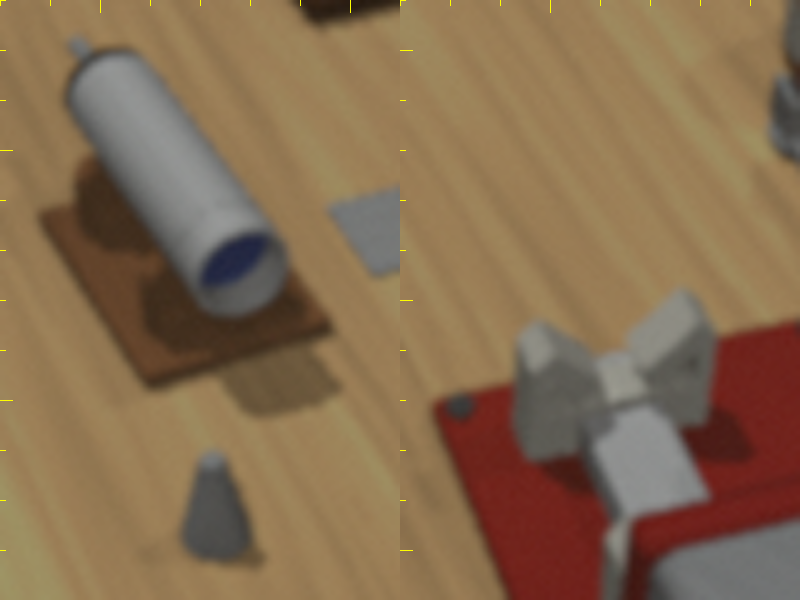

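View pics/c4.png

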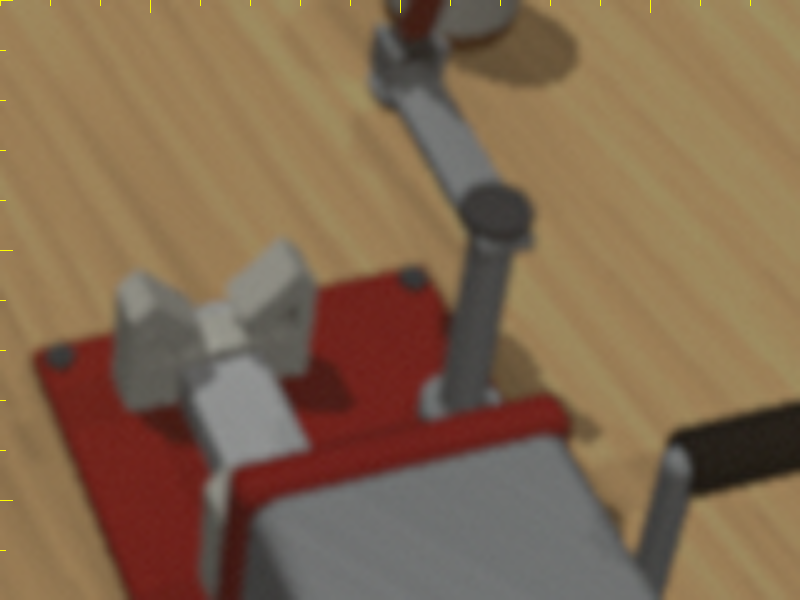

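The crops show the metal barrel on the wooden cradle, with its spout to the left (+y), its rear rim at about (259,246) in the top view and at (278,223) in the side view. This is the one meant. The filler's saddles are at about (382,225) and (420,228), the blue pusher at (433,228) and the post cap at (410,187) in the top view. The strap points along +y with its red lever raised.

```bash
cat > fit.py <<'E'
import numpy as np,cv2
from scipy.optimize import least_squares
from cell import ctrl
C={n:ctrl.calibration(n) for n in("side","top")}
def proj(n,P):
    c=C[n];r=cv2.Rodrigues(np.array(c["R"]))[0]
    return cv2.projectPoints(np.array(P,float).reshape(-1,1,3),r,np.array(c["t"],float),np.array(c["mtx"]),np.array(c["distortion"]))[0].reshape(-1,2)
def w(p,q):
    c,s=np.cos(p[2]),np.sin(p[2]);q=np.array(q,float)
    return np.array([p[0]+c*q[0]-s*q[1],p[1]+s*q[0]+c*q[1],q[2]])
def run(f,p0,names,obs):
    r=least_squares(lambda p:np.concatenate([(proj(v,[P])[0]-o) for (v,P,o) in f(p)]),p0,loss="soft_l1",x_scale=np.maximum(np.abs(p0),.1))
    print(dict(zip(names,np.round(r.x,3))));
    for (v,P,o),e in zip(f(r.x),r.fun.reshape(-1,2)): print(v,np.round(o,1),np.round(e,1))
    return r.x
E
cat > m.py <<'E'
from fit import *
c2=lambda x,y:np.array([360+x/6,170+y/6]); c1=lambda x,y:np.array([160+x/5,225+y/5])
c4=lambda x,y:np.array([320+x/5,250+y/5]); c3=lambda x,y:np.array([230+x/5,170+y/5])
for n in C: print(n,"cam",-np.array(C[n]["R"]).T@np.array(C[n]["t"]))
def fb(p):
    W=lambda x,y:w(p,(x,y,p[3]))
    return [("top",W(25,-82.5),c1(497,57)),("top",W(-25,-82.5),c1(498,153)),("top",W(25,82.5),c1(153,73)),("top",W(-25,82.5),c1(157,168)),
            ("side",W(0,-82.5),c3(239,264)),("side",W(0,82.5),c3(104,76))]
b=run(fb,[450,250,0,62],["x","y","yaw","z"],0)
def ff(p):
    W=lambda x,y,z:w(p,(x,y,z)); px,py,zc,sw,zp,a=p[3:]
    return [("top",W(-59,-200,151),c2(775,490)),("top",W(59,-200,151),c2(787,238)),("top",W(59,-96,151),c2(546,196)),("top",W(-59,-96,151),c2(524,470)),
    ("top",W(sw,60,72),c2(118,232)),("top",W(sw,40,72),c2(172,236)),("top",W(sw,-40,72),c2(350,260)),("top",W(sw,-60,72),c2(403,266)),
    ("top",W(px-87.5,py+142.5,12),c2(25,472)),("top",W(px-87.5,py-142.5,12),c2(655,550)),
    ("side",W(px-87.5,py+142.5,12),c4(35,355)),("side",W(px+87.5,py+142.5,12),c4(428,265)),
    ("top",W(86,0,zc),c2(298,100)),("side",W(86,0,zc),c4(497,208)),("top",W(86,0,16),c2(249,162)),("side",W(86,0,16),c4(459,397)),
    ("side",W(-59,-96,151),c4(232,485)),("side",W(59,-96,151),c4(560,412)),
    ("top",W(86-86*np.cos(a),86*np.sin(a),zp),c2(82,68)),("side",W(86-86*np.cos(a),86*np.sin(a),zp),c4(408,55))]
f=run(ff,[500,-150,-.1,0,-50,135,32,138,1.6],["x","y","yaw","px","py","zcap","sw","zpiv","strap"],0)
np.save("bf.npy",np.r_[b,f])
E
python3 m.py
```

```text
side cam [ 172.93925505 -686.83725731  792.46674837]
top cam [ 305.26474011   73.38503092 1234.95352961]
{'x': np.float64(462.906), 'y': np.float64(291.028), 'yaw': np.float64(0.055), 'z': np.float64(75.118)}
top [259.4 236.4] [-1.  -0.5]
top [259.6 255.6] [-0.5  0. ]
top [190.6 239.6] [ 1.4 -0.4]
top [191.4 258.6] [0.9 0.5]
side [277.8 222.8] [-0.9 -1.5]
side [250.8 185.2] [0.3 0.9]
{'x': np.float64(523.492), 'y': np.float64(-154.713), 'yaw': np.float64(-0.12), 'px': np.float64(24.305), 'py': np.float64(-58.229), 'zcap': np.float64(133.493), 'sw': np.float64(34.721), 'zpiv': np.float64(134.032), 'strap': np.float64(1.593)}
top [489.2 251.7] [1.4 1.6]
top [491.2 209.7] [ 2.6 -4.9]
top [451.  202.7] [-0.4 -3.2]
top [447.3 248.3] [-0.7 -0.5]
top [379.7 208.7] [ 0.6 -0.1]
top [388.7 209.3] [-0.6  0.2]
top [418.3 213.3] [ 0.7 -0. ]
top [427.2 214.3] [-0.4 -0. ]
top [364.2 248.7] [ 0.1 -0.5]
top [469.2 261.7] [ 1.7 -0.4]
side [327. 321.] [-0.9 -0.3]
side [405.6 303. ] [-0.2 -0.2]
top [409.7 186.7] [ 0.7 -0.9]
side [419.4 291.6] [0.1 0.3]
top [401.5 197. ] [-0.2  0.4]
side [411.8 329.4] [-0.3  4.8]
side [366.4 347. ] [-2.1 -3.1]
side [432.  332.4] [-0.5 -4.6]
top [373.7 181.3] [ 2.  -0.7]
side [401.6 261. ] [-0.6  0.2]
```

```bash
cat > m2.py <<'E'
import io,contextlib
with contextlib.redirect_stdout(io.StringIO()):
    from m import *
for z in(62,66,70): print(z,run(lambda p:fb([*p,z]),[460,290,.05],["x","y","yaw"],0)[:0])
keep=[i for i in range(20) if i not in(0,1,2,3,15,16,17)]
f=run(lambda p:[ff(p)[i] for i in keep],f,["x","y","yaw","px","py","zcap","sw","zpiv","strap"],0)
np.save("f.npy",f)
# lever tip in both views: red end
for k,(u,v) in dict(tip=(c2(160,18),c4(425,0))).items(): print(u,v)
E
python3 m2.py
```

```text
{'x': np.float64(464.753), 'y': np.float64(296.093), 'yaw': np.float64(0.06)}
top [259.4 236.4] [-2.4 -0.5]
top [259.6 255.6] [-1.9 -0.2]
top [190.6 239.6] [ 0.7 -0.1]
top [191.4 258.6] [0.2 0.5]
side [277.8 222.8] [-0.5  1.5]
side [250.8 185.2] [0.7 4. ]
62 []
{'x': np.float64(464.24), 'y': np.float64(294.707), 'yaw': np.float64(0.059)}
top [259.4 236.4] [-2.1 -0.6]
top [259.6 255.6] [-1.5 -0.2]
top [190.6 239.6] [ 0.9 -0.2]
top [191.4 258.6] [0.4 0.5]
side [277.8 222.8] [-0.6  0.6]
side [250.8 185.2] [0.6 3. ]
66 []
{'x': np.float64(463.62), 'y': np.float64(292.895), 'yaw': np.float64(0.057)}
top [259.4 236.4] [-1.5 -0.5]
top [259.6 255.6] [-1.  -0.1]
top [190.6 239.6] [ 1.2 -0.3]
top [191.4 258.6] [0.7 0.5]
side [277.8 222.8] [-0.8 -0.2]
side [250.8 185.2] [0.5 2.1]
70 []
{'x': np.float64(523.503), 'y': np.float64(-153.637), 'yaw': np.float64(-0.124), 'px': np.float64(24.321), 'py': np.float64(-59.242), 'zcap': np.float64(133.129), 'sw': np.float64(34.79), 'zpiv': np.float64(133.346), 'strap': np.float64(1.593)}
top [379.7 208.7] [ 0.3 -0.2]
top [388.7 209.3] [-1.   0.1]
top [418.3 213.3] [0.3 0. ]
top [427.2 214.3] [-0.7  0. ]
top [364.2 248.7] [-0.  -0.7]
top [469.2 261.7] [ 1.6 -0.1]
side [327. 321.] [-0.8 -0.5]
side [405.6 303. ] [-0.  -0.1]
top [409.7 186.7] [ 0.4 -0.9]
side [419.4 291.6] [-0.2  0.2]
top [401.5 197. ] [-0.5  0.4]
top [373.7 181.3] [ 1.6 -0.7]
side [401.6 261. ] [-0.6  0.2]
[386.66666667 173.        ] [405. 250.]
```

```bash
cat > plan.py <<'E'
# plan.py x y z yawdeg N claw : rows to target from the measured pose
import sys,numpy as np
from cell import ctrl
def plan(x,y,z,yaw,N,claw,p=None,psi=None):
    s=ctrl.read_state(); p=np.array(s["eef_pos"] if p is None else p,float)
    psi=s["tool_rot"][2] if psi is None else psi
    d=(np.array([x,y,z])-p)/N; dy=((np.radians(yaw)-psi+np.pi)%(2*np.pi)-np.pi)/N; out=[]
    for i in range(N):
        c,sn=np.cos(psi),np.sin(psi)
        out+=[0,0,round(float(-np.degrees(dy)),2),round(float(c*d[0]+sn*d[1])/1e3,4),round(float(sn*d[0]-c*d[1])/1e3,4),round(float(-d[2])/1e3,4),claw]; psi+=dy
    return out
if __name__=="__main__":
    a=list(map(float,sys.argv[1:])); print(plan(*a[:4],int(a[4]),a[5]))
    s=ctrl.read_state(); print({k:np.round(s[k],3).tolist() for k in("clock","qpos","eef_pos","tool_rot","force","width")})
E
python3 plan.py 464.5 293.5 180 93.3 12 -1
```

```text
[0, 0, 6.14, -0.0322, -0.0216, 0.0042, -1.0, 0, 0, 6.14, -0.0343, -0.018, 0.0042, -1.0, 0, 0, 6.14, -0.0361, -0.0142, 0.0042, -1.0, 0, 0, 6.14, -0.0374, -0.0103, 0.0042, -1.0, 0, 0, 6.14, -0.0383, -0.0062, 0.0042, -1.0, 0, 0, 6.14, -0.0387, -0.0021, 0.0042, -1.0, 0, 0, 6.14, -0.0387, 0.0021, 0.0042, -1.0, 0, 0, 6.14, -0.0383, 0.0062, 0.0042, -1.0, 0, 0, 6.14, -0.0374, 0.0102, 0.0042, -1.0, 0, 0, 6.14, -0.0361, 0.0142, 0.0042, -1.0, 0, 0, 6.14, -0.0344, 0.018, 0.0042, -1.0, 0, 0, 6.14, -0.0322, 0.0215, 0.0042, -1.0]
{'clock': 0.1, 'qpos': [-1.41, 0.629, 0.038, 1.518, -0.027, 0.996, -0.02], 'eef_pos': [146.023, 632.825, 230.502], 'tool_rot': [-3.14, 0.0, 2.915], 'force': [0.391, 0.201, 0.701], 'width': 85.162}
```

carry_out(
  deltas=[0, 0, 6.14, -0.0322, -0.0216, 0.0042, -1, 0, 0, 6.14, -0.0343, -0.018, 0.0042, -1, 0, 0, 6.14, -0.0361, -0.0142, 0.0042, -1, 0, 0, 6.14, -0.0374, -0.0103, 0.0042, -1, 0, 0, 6.14, -0.0383, -0.0062, 0.0042, -1, 0, 0, 6.14, -0.0387, -0.0021, 0.0042, -1, 0, 0, 6.14, -0.0387, 0.0021, 0.0042, -1, 0, 0, 6.14, -0.0383, 0.0062, 0.0042, -1, 0, 0, 6.14, -0.0374, 0.0102, 0.0042, -1, 0, 0, 6.14, -0.0361, 0.0142, 0.0042, -1, 0, 0, 6.14, -0.0344, 0.018, 0.0042, -1, 0, 0, 6.14, -0.0322, 0.0215, 0.0042, -1],
)

```text
clock: 1.6
eef_pos: [465.2, 293.2, 180.5]
tool_rot: [-3.141, 0.0, 1.625]
force: [0.9, -0.3, 0.4]
width: 85.0
gripper_force: 0.0
```

```bash
python3 plan.py 464.5 293.5 42 93.3 6 -1
```

```text
[0, 0, -0.03, 0.0001, -0.0001, 0.0231, -1.0, 0, 0, -0.03, 0.0001, -0.0001, 0.0231, -1.0, 0, 0, -0.03, 0.0001, -0.0001, 0.0231, -1.0, 0, 0, -0.03, 0.0001, -0.0001, 0.0231, -1.0, 0, 0, -0.03, 0.0001, -0.0001, 0.0231, -1.0, 0, 0, -0.03, 0.0001, -0.0001, 0.0231, -1.0]
{'clock': 1.6, 'qpos': [-0.856, 0.577, 0.369, 1.86, -0.291, 0.758, -0.273], 'eef_pos': [465.234, 293.219, 180.517], 'tool_rot': [-3.141, 0.0, 1.625], 'force': [0.853, -0.302, 0.438], 'width': 84.986}
```

carry_out(
  deltas=[0, 0, 0, 0, 0, 0.025, -1, 0, 0, 0, 0, 0, 0.025, -1, 0, 0, 0, 0, 0, 0.025, -1, 0, 0, 0, 0, 0, 0.025, -1, 0, 0, 0, 0, 0, 0.02, -1, 0, 0, 0, 0, 0, 0.018, -1, 0, 0, 0, 0, 0, 0, -1],
)

```text
clock: 2.48
eef_pos: [463.7, 293.7, 41.6]
tool_rot: [-3.139, 0.001, 1.629]
force: [-0.4, -0.1, 0.3]
width: 85.1
gripper_force: 0.0
```

```bash
python3 - <<'E'
from cell import ctrl
import cv2,numpy as np
a=ctrl.get_image("side")[130:280,200:350,::-1];b=ctrl.get_image("top")[190:300,150:300,::-1]
k=lambda i:cv2.resize(i,(400,400*i.shape[0]//i.shape[1]),interpolation=cv2.INTER_CUBIC)
a,b=k(a),k(b); b=cv2.copyMakeBorder(b,0,a.shape[0]-b.shape[0],0,0,cv2.BORDER_CONSTANT)
cv2.imwrite("pics/g.png",np.hstack([a,b])); print(ctrl.read_state()["eef_pos"],ctrl.read_state()["force"])
E
```

```text
[464.93254388 294.20081217  43.08158803] [0.84371704 0.26029371 1.19187216]
```

View pics/g.png

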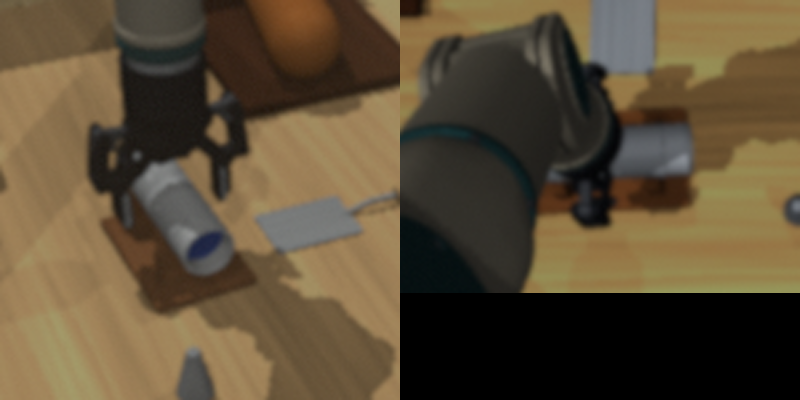

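The picture shows the open fingers straddling the barrel near its middle (top pixel about (223,247)), clear of the boards. Closing now.

carry_out(
  deltas=[0, 0, 0, 0, 0, 0, 1, 0, 0, 0, 0, 0, 0, 1, 0, 0, 0, 0, 0, 0, 1, 0, 0, 0, 0, 0, 0, 1, 0, 0, 0, 0, 0, 0, 1, 0, 0, 0, 0, 0, 0, 1, 0, 0, 0, 0, 0, 0, 1, 0, 0, 0, 0, 0, 0, 1],
)

```text
clock: 3.58
eef_pos: [465.1, 294.5, 43.9]
tool_rot: [3.14, -0.001, 1.629]
force: [-0.7, -0.9, 5.9]
width: 48.3
gripper_force: 61.2
```

carry_out(
  deltas=[0, 0, 0, 0, 0, -0.004, 1, 0, 0, 0, 0, 0, -0.01, 1, 0, 0, 0, 0, 0, -0.02, 1, 0, 0, 0, 0, 0, -0.03, 1, 0, 0, 0, 0, 0, -0.03, 1, 0, 0, 0, 0, 0, -0.03, 1, 0, 0, 0, 0, 0, 0, 1],
)

```text
clock: 4.45
eef_pos: [465.9, 294.9, 168.9]
tool_rot: [3.138, -0.002, 1.629]
force: [0.3, 0.4, -6.6]
width: 48.4
gripper_force: 63.3
```

```bash
python3 - <<'E'
from cell import ctrl
import cv2,numpy as np
s=ctrl.read_state();print(s["eef_pos"],s["tool_rot"],s["force"],s["torque"],s["width"])
a=ctrl.get_image("side")[90:280,180:370,::-1];b=ctrl.get_image("top")[170:320,130:320,::-1]
k=lambda i:cv2.resize(i,(400,400*i.shape[0]//i.shape[1]),interpolation=cv2.INTER_CUBIC)
a,b=k(a),k(b); b=cv2.copyMakeBorder(b,0,a.shape[0]-b.shape[0],0,0,cv2.BORDER_CONSTANT)
cv2.imwrite("pics/h.png",np.hstack([a,b]))
E
python3 plan.py 523.5 -120 172 83 12 1
python3 - <<'E'
import numpy as np
f=np.load("f.npy");c,s=np.cos(f[2]),np.sin(f[2])
for y in (0,14,20,25): print(y,f[0]-s*y,f[1]+c*y)
E
```

```text
[465.87171703 294.85917599 168.87861188] [ 3.13768850e+00 -2.28956484e-03  1.62893154e+00] [ 0.27167181  0.44534322 -6.5603514 ] [-0.07403149 -0.04790446 -0.03131697] 48.39163265320996
[0, 0, 0.86, -0.0347, 0.003, -0.0005, 1.0, 0, 0, 0.86, -0.0347, 0.0035, -0.0005, 1.0, 0, 0, 0.86, -0.0346, 0.004, -0.0005, 1.0, 0, 0, 0.86, -0.0346, 0.0045, -0.0005, 1.0, 0, 0, 0.86, -0.0345, 0.005, -0.0005, 1.0, 0, 0, 0.86, -0.0344, 0.0056, -0.0005, 1.0, 0, 0, 0.86, -0.0343, 0.0061, -0.0005, 1.0, 0, 0, 0.86, -0.0342, 0.0066, -0.0005, 1.0, 0, 0, 0.86, -0.0341, 0.0071, -0.0005, 1.0, 0, 0, 0.86, -0.034, 0.0076, -0.0005, 1.0, 0, 0, 0.86, -0.0339, 0.0081, -0.0005, 1.0, 0, 0, 0.86, -0.0338, 0.0086, -0.0005, 1.0]
{'clock': 4.55, 'qpos': [-0.853, 0.596, 0.363, 1.874, -0.305, 0.727, -0.259], 'eef_pos': [463.832, 293.934, 166.212], 'tool_rot': [-3.14, 0.001, 1.629], 'force': [-0.506, -0.31, -5.933], 'width': 48.402}
0 523.5030046783272 -153.63698817270077
14 525.2395623086163 -139.7451068171505
20 525.983801293026 -133.79144337905757
25 526.6040004467006 -128.83005718064675
```

View pics/h.png

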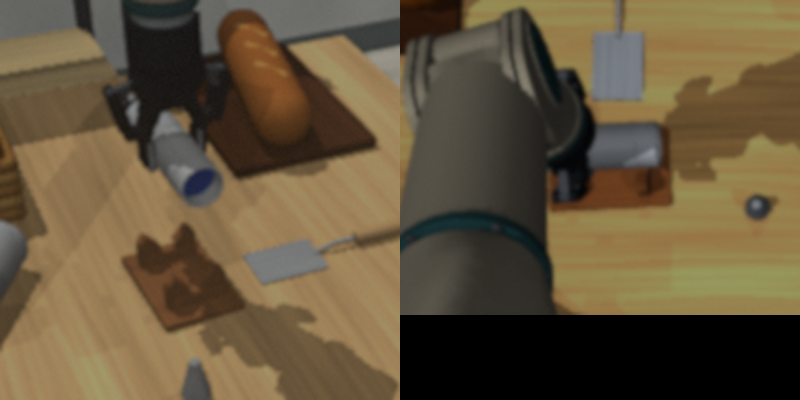

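The picture shows the barrel hanging level in the fingers, with the cradle empty. The rear rim at top pixel (253.5,240) puts the barrel's middle about 2 mm to -y of the TCP.

carry_out(
  deltas=[0, 0, 0.86, -0.0352, 0.0032, -0.0005, 1, 0, 0, 0.86, -0.0351, 0.0038, -0.0005, 1, 0, 0, 0.86, -0.0351, 0.0043, -0.0005, 1, 0, 0, 0.86, -0.035, 0.0048, -0.0005, 1, 0, 0, 0.86, -0.035, 0.0053, -0.0005, 1, 0, 0, 0.86, -0.0349, 0.0059, -0.0005, 1, 0, 0, 0.86, -0.0348, 0.0064, -0.0005, 1, 0, 0, 0.86, -0.0347, 0.0069, -0.0005, 1, 0, 0, 0.86, -0.0346, 0.0074, -0.0005, 1, 0, 0, 0.86, -0.0345, 0.008, -0.0005, 1, 0, 0, 0.86, -0.0344, 0.0085, -0.0005, 1, 0, 0, 0.86, -0.0343, 0.009, -0.0005, 1],
)

```text
clock: 6.05
eef_pos: [526.8, -126.4, 171.0]
tool_rot: [-3.138, -0.0, 1.448]
force: [0.9, -0.4, -5.6]
width: 48.5
gripper_force: 63.1
```

carry_out(
  deltas=[0, 0, 0, 0, 0, 0, 1, 0, 0, 0, 0, 0, 0, 1, 0, 0, 0, 0, 0, 0, 1],
)

```text
clock: 6.42
eef_pos: [527.4, -124.2, 172.0]
tool_rot: [-3.14, -0.001, 1.45]
force: [-0.5, 0.6, -5.8]
width: 48.6
gripper_force: 63.1
```

```bash
python3 plan.py 527 -126 80 82.9 8 1;  python3 - <<'E'
from cell import ctrl
import cv2,numpy as np
a=ctrl.get_image("side")[170:390,270:490,::-1];b=ctrl.get_image("top")[150:300,320:520,::-1]
k=lambda i:cv2.resize(i,(400,400*i.shape[0]//i.shape[1]),interpolation=cv2.INTER_CUBIC)
a,b=k(a),k(b); b=cv2.copyMakeBorder(b,0,a.shape[0]-b.shape[0],0,0,cv2.BORDER_CONSTANT)
cv2.imwrite("pics/i.png",np.hstack([a,b]))
E
```

```text
[0, 0, 0.03, -0.0002, -0.0, 0.0115, 1.0, 0, 0, 0.03, -0.0002, -0.0, 0.0115, 1.0, 0, 0, 0.03, -0.0002, -0.0, 0.0115, 1.0, 0, 0, 0.03, -0.0002, -0.0, 0.0115, 1.0, 0, 0, 0.03, -0.0002, -0.0, 0.0115, 1.0, 0, 0, 0.03, -0.0002, -0.0, 0.0115, 1.0, 0, 0, 0.03, -0.0002, -0.0, 0.0115, 1.0, 0, 0, 0.03, -0.0002, -0.0, 0.0115, 1.0]
{'clock': 6.425, 'qpos': [-0.063, 0.579, 0.368, 1.888, -0.301, 0.73, 0.356], 'eef_pos': [527.431, -124.155, 172.046], 'tool_rot': [-3.14, -0.001, 1.45], 'force': [-0.475, 0.617, -5.83], 'width': 48.555}
```

carry_out(
  deltas=[0, 0, 0, 0.001, 0, 0.02, 1, 0, 0, 0, 0, 0, 0.02, 1, 0, 0, 0, 0, 0, 0.02, 1, 0, 0, 0, 0, 0, 0.02, 1, 0, 0, 0, 0, 0, 0.015, 1, 0, 0, 0, 0, 0, 0.005, 1, 0, 0, 0, 0, 0, 0, 1, 0, 0, 0, 0, 0, 0, 1],
)

```text
clock: 7.52
eef_pos: [528.7, -124.8, 73.5]
tool_rot: [3.14, 0.0, 1.449]
force: [-0.2, -0.4, -6.4]
width: 48.6
gripper_force: 63.2
```

carry_out(
  deltas=[0, 0, 0, 0, 0, 0.002, 1, 0, 0, 0, 0, 0, 0.002, 1, 0, 0, 0, 0, 0, 0.002, 1, 0, 0, 0, 0, 0, 0, 1],
)

```text
clock: 8.02
eef_pos: [527.9, -124.6, 66.7]
tool_rot: [-3.141, -0.0, 1.449]
force: [-0.3, 0.3, -6.2]
width: 48.5
gripper_force: 63.2
```

carry_out(
  deltas=[0, 0, 0, 0, 0, 0.002, 1, 0, 0, 0, 0, 0, 0.001, 1, 0, 0, 0, 0, 0, 0, 1, 0, 0, 0, 0, 0, 0, 1],
)

```text
clock: 8.52
eef_pos: [528.1, -124.6, 63.9]
tool_rot: [3.142, -0.0, 1.449]
force: [-0.4, 0.4, -6.4]
width: 48.6
gripper_force: 63.2
```

carry_out(
  deltas=[0, 0, 0, 0, 0, 0.001, 1, 0, 0, 0, 0, 0, 0.001, 1, 0, 0, 0, 0, 0, 0, 1, 0, 0, 0, 0, 0, 0, 1],
)

```text
clock: 9.02
eef_pos: [528.1, -124.6, 61.9]
tool_rot: [-3.142, -0.0, 1.449]
force: [-0.4, -0.5, -6.2]
width: 48.6
gripper_force: 63.2
```

carry_out(
  deltas=[0, 0, 0, 0, 0, 0.001, 1, 0, 0, 0, 0, 0, 0, 1, 0, 0, 0, 0, 0, 0, 1],
)

```text
clock: 9.4
eef_pos: [528.1, -124.7, 61.4]
tool_rot: [3.141, -0.0, 1.449]
force: [-2.6, 1.0, 4.3]
width: 48.3
gripper_force: 64.2
```

carry_out(
  deltas=[0, 0, 0, 0, -0.0006, 0, 1, 0, 0, 0, 0, 0, 0, 1, 0, 0, 0, 0, 0, 0, 1],
)

```text
clock: 9.78
eef_pos: [527.5, -124.6, 60.9]
tool_rot: [3.142, 0.0, 1.449]
force: [-1.9, 0.4, 3.5]
width: 48.3
gripper_force: 63.9
```

```bash
python3 - <<'E'
from cell import ctrl
s=ctrl.read_state();print(s["eef_pos"],s["tool_rot"],s["force"],s["torque"])
E
```

```text
[ 527.54721594 -124.61147093   60.87895545] [3.14157373e+00 5.36086906e-05 1.44870595e+00] [-1.94430275  0.43574646  3.54784695] [-0.01070553  0.26043083  0.01637971]
```

View pics/i.png

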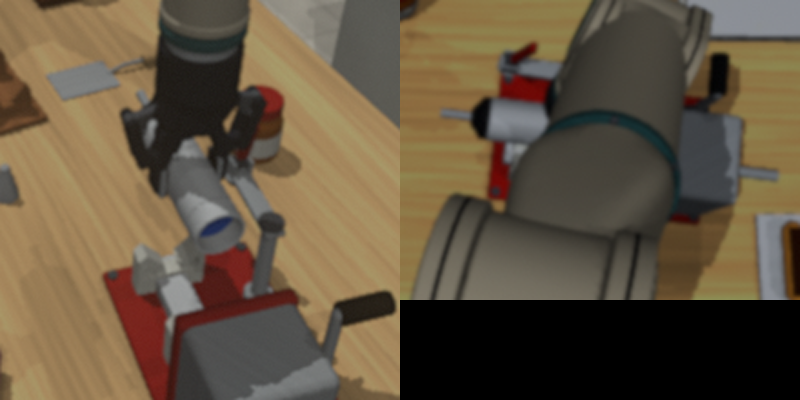

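The picture, taken before lowering, shows the barrel over the saddles with its rear rim facing the drive and its spout away from it, and the strap clear. Next I centre it in the V.

carry_out(
  deltas=[0, 0, 0, 0, -0.0008, 0, 1, 0, 0, 0, 0, 0, 0, 1, 0, 0, 0, 0, 0, 0, 1],
)

```text
clock: 10.15
eef_pos: [526.5, -124.3, 60.4]
tool_rot: [-3.141, 0.0, 1.449]
force: [-0.1, 0.4, -6.6]
width: 48.5
gripper_force: 63.3
```

carry_out(
  deltas=[0, 0, 0, -0.005, 0, 0, 1, 0, 0, 0, -0.005, 0, 0, 1, 0, 0, 0, 0, 0, 0, 1],
)

```text
clock: 10.52
eef_pos: [525.3, -135.4, 60.9]
tool_rot: [3.142, 0.001, 1.447]
force: [0.6, 0.6, -6.4]
width: 48.3
gripper_force: 63.3
```

carry_out(
  deltas=[0, 0, 0, 0.002, 0, 0.0008, 1, 0, 0, 0, 0.001, 0, 0, 1, 0, 0, 0, 0, 0, 0, 1],
)

```text
clock: 10.9
eef_pos: [525.8, -131.4, 60.2]
tool_rot: [-3.142, 0.0, 1.449]
force: [-1.2, -1.6, -3.5]
width: 48.4
gripper_force: 63.6
```

carry_out(
  deltas=[0, 0, 0, 0, 0, 0.0008, 1, 0, 0, 0, 0, 0, 0, 1, 0, 0, 0, 0, 0, 0, 1],
)

```text
clock: 11.28
eef_pos: [525.8, -131.4, 60.0]
tool_rot: [3.141, -0.0, 1.449]
force: [-3.5, -0.3, 6.2]
width: 48.3
gripper_force: 64.5
```

carry_out(
  deltas=[0, 0, 0, 0, -0.001, 0, 1, 0, 0, 0, 0, 0, 0, 1, 0, 0, 0, 0, 0, 0, 1],
)

```text
clock: 11.65
eef_pos: [525.8, -131.4, 60.0]
tool_rot: [3.14, 0.0, 1.449]
force: [-1.4, -0.3, 6.1]
width: 48.5
gripper_force: 64.4
```

carry_out(
  deltas=[0, 0, 0, 0, 0, 0.0006, 1, 0, 0, 0, 0, 0, 0, 1, 0, 0, 0, 0, 0, 0, 1],
)

```text
clock: 12.02
eef_pos: [525.8, -131.4, 60.0]
tool_rot: [3.139, -0.0, 1.449]
force: [-2.6, -0.7, 11.8]
width: 48.3
gripper_force: 65.2
```

```bash
python3 - <<'E'
from cell import ctrl
s=ctrl.read_state();print(s["eef_pos"],s["tool_rot"],s["force"],s["torque"])
E
```

```text
[ 525.8388221  -131.44774231   59.97862825] [ 3.13932911e+00 -1.97648334e-04  1.44873997e+00] [-2.56366171 -0.65340102 11.78831727] [-0.12940365  0.57111042  0.08005084]
```

carry_out(
  deltas=[0, 0, 0, 0, 0, -0.0014, 1, 0, 0, 0, 0, 0, 0, 1, 0, 0, 0, -0.001, 0, 0, 1, 0, 0, 0, -0.002, 0, 0, 1, 0, 0, 0, -0.002, 0, 0, 1],
)

```text
clock: 12.65
eef_pos: [525.5, -133.5, 60.1]
tool_rot: [3.141, -0.003, 1.45]
force: [3.5, 5.1, 0.5]
width: 48.5
gripper_force: 63.9
```

carry_out(
  deltas=[0, 0, 0, -0.002, 0, 0, 1, 0, 0, 0, -0.002, 0, 0, 1, 0, 0, 0, -0.002, 0, 0, 1, 0, 0, 0, -0.001, 0, 0, 1],
)

```text
clock: 13.15
eef_pos: [524.6, -140.7, 60.1]
tool_rot: [3.141, -0.003, 1.45]
force: [2.5, 5.6, 0.4]
width: 48.4
gripper_force: 63.9
```

carry_out(
  deltas=[0, 0, 0, -0.002, 0.0005, -0.0003, 1, 0, 0, 0, -0.002, 0, 0, 1, 0, 0, 0, -0.002, 0, 0, 1, 0, 0, 0, -0.001, 0, 0, 1],
)

```text
clock: 13.65
eef_pos: [523.2, -150.5, 60.3]
tool_rot: [3.141, 0.0, 1.448]
force: [4.1, 2.1, -2.6]
width: 48.3
gripper_force: 63.8
```

carry_out(
  deltas=[0, 0, 0, -0.001, 0, 0, 1, 0, 0, 0, -0.001, 0, 0, 1, 0, 0, 0, -0.001, 0, 0, 1, 0, 0, 0, 0, 0, 0, 1],
)

```text
clock: 14.15
eef_pos: [522.7, -153.4, 60.4]
tool_rot: [3.142, 0.0, 1.449]
force: [3.8, 0.7, -2.4]
width: 48.5
gripper_force: 63.8
```

carry_out(
  deltas=[0, 0, 0, -0.001, 0, 0, 1, 0, 0, 0, -0.001, 0, 0, 1, 0, 0, 0, 0, 0, 0, 1],
)

```text
clock: 14.52
eef_pos: [522.4, -155.1, 60.4]
tool_rot: [-3.141, -0.0, 1.449]
force: [2.8, 2.4, -3.2]
width: 48.9
gripper_force: 63.8
```

carry_out(
  deltas=[0, 0, 0, -0.001, 0, 0, 1, 0, 0, 0, 0, 0, 0, 1],
)

```text
clock: 14.78
eef_pos: [522.5, -155.1, 60.4]
tool_rot: [-3.141, -0.001, 1.449]
force: [4.2, 4.3, -1.8]
width: 48.5
gripper_force: 63.7
```

carry_out(
  deltas=[0, 0, 0, -0.001, 0, 0, 1, 0, 0, 0, 0, 0, 0, 1],
)

```text
clock: 15.02
eef_pos: [522.5, -155.1, 60.4]
tool_rot: [-3.141, -0.003, 1.45]
force: [4.5, 6.9, -1.2]
width: 48.4
gripper_force: 63.7
```

carry_out(
  deltas=[0, 0, 0, -0.001, 0, 0, 1, 0, 0, 0, 0, 0, 0, 1],
)

```text
clock: 15.28
eef_pos: [522.4, -155.1, 60.4]
tool_rot: [-3.141, -0.004, 1.45]
force: [4.0, 8.3, -0.5]
width: 48.4
gripper_force: 63.7
```

carry_out(
  deltas=[0, 0, 0, -0.001, 0, 0, 1, 0, 0, 0, -0.001, 0, 0, 1, 0, 0, 0, 0, 0, 0, 1],
)

```text
clock: 15.65
eef_pos: [522.4, -155.1, 60.4]
tool_rot: [-3.14, -0.006, 1.451]
force: [4.9, 11.5, -0.0]
width: 48.4
gripper_force: 63.9
```

carry_out(
  deltas=[0, 0, 0, -0.001, 0, 0, 1, 0, 0, 0, 0, 0, 0, 1, 0, 0, 0, 0, 0, 0, 1],
)

```text
clock: 16.02
eef_pos: [522.4, -155.1, 60.4]
tool_rot: [-3.14, -0.008, 1.451]
force: [3.7, 14.2, 0.9]
width: 48.3
gripper_force: 63.9
```

carry_out(
  deltas=[0, 0, 0, -0.001, 0, 0, 1, 0, 0, 0, 0, 0, 0, 1, 0, 0, 0, 0, 0, 0, 1],
)

```text
clock: 16.4
eef_pos: [522.4, -155.1, 60.4]
tool_rot: [-3.14, -0.009, 1.452]
force: [4.9, 15.8, 1.4]
width: 48.4
gripper_force: 64.0
```

carry_out(
  deltas=[0, 0, 0, 0, 0, 0, -1, 0, 0, 0, 0, 0, 0, -1, 0, 0, 0, 0, 0, 0, -1, 0, 0, 0, 0, 0, 0, -1, 0, 0, 0, 0, 0, 0, -1, 0, 0, 0, 0, 0, 0, -1],
)

```text
clock: 17.15
eef_pos: [521.5, -162.2, 60.4]
tool_rot: [-3.141, 0.0, 1.449]
force: [-0.1, 1.0, -0.0]
width: 85.2
gripper_force: 0.0
```

```bash
python3 plan.py 524 -150 180 83 8 -1
```

```text
[0, 0, -0.0, 0.0016, 0.0001, -0.015, -1.0, 0, 0, -0.0, 0.0016, 0.0001, -0.015, -1.0, 0, 0, -0.0, 0.0016, 0.0001, -0.015, -1.0, 0, 0, -0.0, 0.0016, 0.0001, -0.015, -1.0, 0, 0, -0.0, 0.0016, 0.0001, -0.015, -1.0, 0, 0, -0.0, 0.0016, 0.0001, -0.015, -1.0, 0, 0, -0.0, 0.0016, 0.0001, -0.015, -1.0, 0, 0, -0.0, 0.0016, 0.0001, -0.015, -1.0]
{'clock': 17.15, 'qpos': [0.085, 0.751, 0.255, 1.948, -0.376, 0.488, 0.487], 'eef_pos': [521.531, -162.217, 60.378], 'tool_rot': [-3.141, 0.0, 1.449], 'force': [-0.126, 1.006, -0.04], 'width': 85.185}
```

carry_out(
  deltas=[0, 0, 0, 0, 0, -0.01, -1, 0, 0, 0, 0, 0, -0.02, -1, 0, 0, 0, 0, 0, -0.035, -1, 0, 0, 0, 0, 0, -0.035, -1, 0, 0, 0, 0, 0, -0.035, 1, 0, 0, 0, 0, 0, -0.035, 1, 0, 0, 0, 0, 0, -0.03, 1],
)

```text
clock: 18.02
eef_pos: [521.6, -162.2, 262.5]
tool_rot: [3.14, 0.0, 1.449]
force: [0.2, 0.5, 0.8]
width: 32.3
gripper_force: 0.0
```

```bash
python3 plan.py 656.5 -92.7 255 -8.4 11 1; python3 - <<'E'
from cell import ctrl
import cv2
for n in("side","top"): cv2.imwrite(f"pics/{n}_a.png",ctrl.get_image(n)[:,:,::-1])
E
```

```text
[0, 0, 8.31, 0.0078, 0.0114, 0.0007, 1.0, 0, 0, 8.31, 0.0093, 0.0102, 0.0007, 1.0, 0, 0, 8.31, 0.0107, 0.0087, 0.0007, 1.0, 0, 0, 8.31, 0.0118, 0.0071, 0.0007, 1.0, 0, 0, 8.31, 0.0127, 0.0053, 0.0007, 1.0, 0, 0, 8.31, 0.0134, 0.0034, 0.0007, 1.0, 0, 0, 8.31, 0.0137, 0.0014, 0.0007, 1.0, 0, 0, 8.31, 0.0138, -0.0006, 0.0007, 1.0, 0, 0, 8.31, 0.0136, -0.0026, 0.0007, 1.0, 0, 0, 8.31, 0.013, -0.0045, 0.0007, 1.0, 0, 0, 8.31, 0.0123, -0.0063, 0.0007, 1.0]
{'clock': 18.025, 'qpos': [-0.031, 0.469, 0.417, 1.78, -0.229, 0.939, 0.36], 'eef_pos': [521.583, -162.204, 262.546], 'tool_rot': [3.14, 0.0, 1.449], 'force': [0.233, 0.454, 0.799], 'width': 32.306}
```

carry_out(
  deltas=[0, 0, 8.3, 0.0078, 0.0114, 0.0005, 1, 0, 0, 8.3, 0.0093, 0.0102, 0.0005, 1, 0, 0, 8.3, 0.0107, 0.0087, 0.0005, 1, 0, 0, 8.3, 0.0118, 0.0071, 0.0005, 1, 0, 0, 8.3, 0.0127, 0.0053, 0.0005, 1, 0, 0, 8.3, 0.0134, 0.0034, 0.0005, 1, 0, 0, 8.3, 0.0137, 0.0014, 0.0005, 1, 0, 0, 8.3, 0.0138, -0.0006, 0.0005, 1, 0, 0, 8.3, 0.0136, -0.0026, 0.0005, 1, 0, 0, 8.3, 0.013, -0.0045, 0.0005, 1, 0, 0, 8.3, 0.0123, -0.0063, 0.0005, 1, 0, 0, 0, 0, 0, 0, 1],
)

```text
clock: 19.62
eef_pos: [656.6, -91.5, 253.7]
tool_rot: [3.141, 0.002, -0.142]
force: [-0.3, -0.3, 0.0]
width: 0.1
gripper_force: 0.0
```

```bash
cat > red.py <<'E'
# red lever pixels near the strap in both views -> blob extents
from fit import *
import sys
f=np.load("f.npy"); 
for n in("top","side"):
    im=ctrl.get_image(n); cv2.imwrite(f"pics/{n}_{sys.argv[1]}.png",im[:,:,::-1])
    h=cv2.cvtColor(im,cv2.COLOR_RGB2HSV); m=(((h[...,0]<8)|(h[...,0]>172))&(h[...,1]>130)&(h[...,2]>60)).astype(np.uint8)
    k,l,st,ce=cv2.connectedComponentsWithStats(m)
    print(n,[(st[i].tolist(),ce[i].round(1).tolist()) for i in range(1,k) if st[i,4]>12 and 300<ce[i][0]<520 and 150<ce[i][1]<420])
E
python3 red.py b; python3 plan.py 656.5 -92.7 157 -8.4 4 1
python3 - <<'E'
import cv2,numpy as np
im=cv2.imread("pics/top0.png")[:,:,::-1]
for n in("top","side"):
    im=cv2.imread(f"pics/{n}0.png")
    h=cv2.cvtColor(im,cv2.COLOR_BGR2HSV); m=(((h[...,0]<8)|(h[...,0]>172))&(h[...,1]>130)&(h[...,2]>60)).astype(np.uint8)
    k,l,st,ce=cv2.connectedComponentsWithStats(m)
    print("start",n,[(st[i].tolist(),ce[i].round(1).tolist()) for i in range(1,k) if st[i,4]>12 and 300<ce[i][0]<520 and 150<ce[i][1]<420])
E
```

```text
top [([370, 189, 100, 60, 1737], [419.5, 206.6]), ([364, 230, 105, 31, 946], [400.7, 246.7])]
side [([401, 218, 25, 40, 456], [411.6, 231.1]), ([327, 305, 107, 144, 2933], [371.7, 357.7]), ([435, 390, 37, 43, 565], [455.2, 414.2])]
[0, 0, 0.06, 0.0002, -0.0001, 0.0243, 1.0, 0, 0, 0.06, 0.0002, -0.0001, 0.0243, 1.0, 0, 0, 0.06, 0.0002, -0.0001, 0.0243, 1.0, 0, 0, 0.06, 0.0002, -0.0001, 0.0243, 1.0]
{'clock': 19.725, 'qpos': [-0.332, 0.756, 0.825, 1.464, -0.576, 1.177, -1.133], 'eef_pos': [655.685, -92.865, 254.363], 'tool_rot': [3.141, 0.001, -0.143], 'force': [-0.197, 0.234, -0.279], 'width': -0.472}
start top [([383, 172, 5, 5, 14], [385.2, 173.9]), ([364, 188, 106, 74, 3374], [410.1, 220.9])]
start side [([400, 218, 26, 39, 455], [411.7, 231.1]), ([327, 305, 107, 144, 3199], [372.9, 355.2]), ([435, 390, 37, 43, 561], [455.1, 414.3])]
```

carry_out(
  deltas=[0, 0, 0, 0, 0, 0.025, 1, 0, 0, 0, 0, 0, 0.025, 1, 0, 0, 0, 0, 0, 0.025, 1, 0, 0, 0, 0, 0, 0.022, 1, 0, 0, 0, -0.006, 0, 0, 1, 0, 0, 0, -0.006, 0, 0, 1, 0, 0, 0, 0, 0, 0, 1],
)

```text
clock: 20.6
eef_pos: [644.6, -91.2, 159.3]
tool_rot: [-3.141, -0.002, -0.145]
force: [0.2, 0.0, 0.6]
width: -0.1
gripper_force: 0.0
```

carry_out(
  deltas=[0, 0, 0, -0.004, 0, 0, 1, 0, 0, 0, -0.004, 0, 0, 1, 0, 0, 0, 0, 0, 0, 1],
)

```text
clock: 20.98
eef_pos: [636.8, -89.7, 158.2]
tool_rot: [-3.142, -0.001, -0.145]
force: [0.6, 0.5, -0.4]
width: 0.3
gripper_force: 0.0
```

carry_out(
  deltas=[0, 0, 0, -0.003, 0, 0, 1, 0, 0, 0, -0.003, 0, 0, 1, 0, 0, 0, 0, 0, 0, 1],
)

```text
clock: 21.35
eef_pos: [630.4, -88.8, 157.8]
tool_rot: [-3.142, 0.001, -0.145]
force: [0.8, -0.9, 0.9]
width: 0.0
gripper_force: 0.0
```

carry_out(
  deltas=[0, 0, -5, -0.0068, -0.0012, 0, 1, 0, 0, -5, -0.0068, -0.0012, 0, 1, 0, 0, -5, -0.0068, -0.0012, 0, 1, 0, 0, -5, -0.0068, -0.0012, 0, 1, 0, 0, -5, -0.0068, -0.0012, 0, 1, 0, 0, -5, -0.0068, -0.0012, 0, 1, 0, 0, 0, 0, 0, 0, 1],
)

```text
clock: 22.22
eef_pos: [589.1, -84.7, 157.8]
tool_rot: [-3.14, 0.001, 0.377]
force: [-0.5, -0.3, 0.3]
width: 0.2
gripper_force: 0.0
```

```bash
cat > st.py <<'E'
import numpy as np
from cell import ctrl
s=ctrl.read_state();p=s["eef_pos"][:2]-np.array([608,-164.3]);r=np.hypot(*p);a=np.degrees(np.arctan2(p[1],p[0]))
print("r",r,"strap az",a+np.degrees(np.arcsin(17.5/r)),"tool yaw+90",np.degrees(s["tool_rot"][2])+90,s["eef_pos"],s["force"],s["torque"])
E
python3 st.py; python3 red.py c
```

```text
r 81.77161635157353 strap az 115.68912364967265 tool yaw+90 111.62233744580907 [589.1445322  -84.73198774 157.81600595] [-0.48850821 -0.28411478  0.27216949] [-0.01012832  0.02980918 -0.00177381]
top [([393, 191, 77, 58, 1288], [430.9, 208.8]), ([372, 234, 59, 23, 658], [398.2, 245.9]), ([440, 255, 29, 6, 105], [453.0, 257.6])]
side [([418, 219, 8, 10, 53], [421.3, 223.7]), ([406, 227, 7, 8, 34], [408.9, 230.3]), ([379, 245, 14, 24, 94], [386.0, 255.2]), ([327, 304, 107, 145, 2891], [371.7, 357.4]), ([435, 390, 37, 43, 559], [455.2, 414.3])]
```

carry_out(
  deltas=[0, 0, -5, -0.0068, -0.0008, 0, 1, 0, 0, -5, -0.0068, -0.0008, 0, 1, 0, 0, -5, -0.0068, -0.0008, 0, 1, 0, 0, -5, -0.0068, -0.0008, 0, 1, 0, 0, -5, -0.0068, -0.0008, 0, 1, 0, 0, -5, -0.0068, -0.0008, 0, 1, 0, 0, -5, -0.0068, -0.0008, 0, 1, 0, 0, -5, -0.0068, -0.0008, 0, 1, 0, 0, -5, -0.0068, -0.0008, 0, 1, 0, 0, 0, 0, 0, 0, 1],
)

```text
clock: 23.58
eef_pos: [540.5, -119.5, 157.7]
tool_rot: [-3.141, 0.0, 1.162]
force: [-0.1, 0.4, 0.0]
width: -0.1
gripper_force: 0.0
```

```bash
python3 st.py
```

```text
r 81.02738922524149 strap az 158.88325690675055 tool yaw+90 156.55903943194056 [ 540.50239496 -119.47242904  157.73849957] [-0.13396266  0.36953227  0.03836508] [0.00825127 0.04953622 0.03407233]
```

carry_out(
  deltas=[0, 0, -3, -0.004, -0.0005, 0, 1, 0, 0, -3, -0.004, -0.0005, 0, 1, 0, 0, -3, -0.004, -0.0005, 0, 1, 0, 0, -3, -0.003, -0.0005, 0, 1, 0, 0, 0, 0, 0, 0, 1],
)

```text
clock: 24.2
eef_pos: [533.9, -132.1, 157.6]
tool_rot: [-3.14, -0.0, 1.372]
force: [-1.1, 0.7, -0.1]
width: 0.1
gripper_force: 0.0
```

carry_out(
  deltas=[0, 0, -2, -0.0015, 0, 0, 1, 0, 0, -2, -0.0015, 0, 0, 1, 0, 0, 0, 0, 0, 0, 1],
)

```text
clock: 24.58
eef_pos: [532.9, -132.8, 157.6]
tool_rot: [-3.139, -0.003, 1.446]
force: [-0.7, 7.1, 1.9]
width: -0.0
gripper_force: 0.0
```

carry_out(
  deltas=[0, 0, 0, -0.001, 0, 0, 1, 0, 0, 0, -0.001, 0, 0, 1, 0, 0, 0, 0, 0, 0, 1],
)

```text
clock: 24.95
eef_pos: [532.9, -133.0, 157.6]
tool_rot: [-3.139, -0.005, 1.447]
force: [-0.9, 9.9, 3.2]
width: 0.3
gripper_force: 0.0
```

```bash
python3 st.py; python3 red.py d
```

```text
r 81.3707631527589 strap az 169.78637764093614 tool yaw+90 172.8935604100427 [ 532.89568158 -132.98638553  157.5890708 ] [-0.87139838  9.85790232  3.15407413] [1.85626163 0.17608879 0.03660809]
top [([368, 187, 31, 27, 585], [382.7, 199.5]), ([366, 230, 9, 8, 54], [369.4, 233.3]), ([383, 235, 6, 11, 44], [385.9, 240.5])]
side [([406, 217, 20, 19, 286], [415.2, 225.9]), ([376, 268, 14, 29, 140], [382.6, 281.9]), ([327, 306, 106, 143, 2867], [371.4, 358.1]), ([435, 390, 38, 43, 562], [455.2, 414.4])]
```

carry_out(
  deltas=[0, 0, 0, 0.012, 0, 0, 1, 0, 0, 0, 0.012, 0, 0, 1, 0, 0, 0, 0, 0, -0.026, 1, 0, 0, 0, 0, 0, -0.026, 1, 0, 0, 0, 0, 0, -0.026, 1, 0, 0, 0, -0.01, -0.011, 0, 1, 0, 0, 0, -0.015, -0.011, 0, 1, 0, 0, 0, -0.015, -0.011, 0, 1, 0, 0, 0, 0, 0, 0, 1],
)

```text
clock: 26.18
eef_pos: [496.5, -151.3, 235.4]
tool_rot: [-3.14, 0.001, 1.439]
force: [0.6, 0.2, -0.2]
width: -0.3
gripper_force: 0.0
```

```bash
cat > fl.py <<'E'
import numpy as np
from cell import ctrl
s=ctrl.read_state();d=s["eef_pos"][:2]-np.array([522.7,-153.6]);c,n=np.cos(-.125),np.sin(-.125)
print("filler x,y,z",np.round([c*d[0]+n*d[1],-n*d[0]+c*d[1],s["eef_pos"][2]],1),"yaw",np.degrees(s["tool_rot"][2]),"F",s["force"].round(1))
E
python3 fl.py; python3 red.py e
cat > lev.py <<'E'
from fit import *
# predicted lever tip/pivot pixels, strap 0, for several lever angles
f=[522.7,-153.6,-.125]
for q in(0,.15,.7,1.31):
    a=np.radians(75)-q
    print(q,[ [np.round(proj(n,[w(f,(s*np.cos(a),0,138+s*np.sin(a)))])[0],1).tolist() for s in(20,68)] for n in("top","side")])
E
python3 lev.py
```

```text
filler x,y,z [-26.2  -0.9 235.4] yaw 82.47196515142646 F [ 0.6  0.2 -0.2]
top [([368, 187, 34, 27, 646], [384.2, 200.2]), ([414, 192, 4, 5, 17], [415.3, 193.7]), ([364, 229, 54, 27, 807], [390.8, 243.6])]
side [([402, 217, 24, 19, 352], [413.5, 226.5]), ([375, 269, 15, 28, 137], [382.4, 282.3]), ([327, 306, 106, 143, 2890], [371.4, 358.2]), ([435, 390, 37, 43, 560], [455.1, 414.5])]
0 [[[408.9, 216.2], [413.6, 206.8]], [[378.5, 291.3], [387.6, 270.6]]]
0.15 [[[408.9, 215.2], [413.7, 203.1]], [[380.0, 291.4], [392.6, 271.0]]]
0.7 [[[408.7, 212.3], [412.7, 193.6]], [[384.1, 293.2], [406.4, 277.7]]]
1.31 [[[407.8, 211.9], [409.7, 192.7]], [[385.4, 297.4], [410.1, 292.1]]]
```

carry_out(
  deltas=[0, 0, 0, 0.001, 0, 0.02, 1, 0, 0, 0, 0, 0, 0.02, 1, 0, 0, 0, 0, 0.005, 0.003, 1, 0, 0, 0, 0, 0.005, 0, 1, 0, 0, 0, 0, 0, 0, 1],
)

```text
clock: 26.9
eef_pos: [509.8, -149.7, 193.5]
tool_rot: [3.14, 0.0, 1.444]
force: [-0.0, 0.9, -0.5]
width: 0.3
gripper_force: 0.0
```

carry_out(
  deltas=[0, 0, 0, 0, 0.004, 0, 1, 0, 0, 0, 0, 0.004, 0, 1, 0, 0, 0, 0, 0.004, 0, 1, 0, 0, 0, 0, 0, 0, 1],
)

```text
clock: 27.4
eef_pos: [520.8, -151.1, 192.9]
tool_rot: [3.141, 0.0, 1.444]
force: [-0.2, -0.2, 0.3]
width: -0.2
gripper_force: 0.0
```

```bash
python3 fl.py
```

```text
filler x,y,z [ -2.2   2.2 192.9] yaw 82.71207706676809 F [-0.2 -0.2  0.3]
```

carry_out(
  deltas=[0, 0, 0, 0, 0.0035, 0.0012, 1, 0, 0, 0, 0, 0.0035, 0.0012, 1, 0, 0, 0, 0, 0.0035, 0.0012, 1, 0, 0, 0, 0, 0.0035, 0.0012, 1, 0, 0, 0, 0, 0, 0, 1],
)

```text
clock: 28.02
eef_pos: [534.7, -153.0, 187.9]
tool_rot: [3.141, 0.0, 1.444]
force: [-1.6, 1.1, 1.5]
width: 0.1
gripper_force: 1.0
```

carry_out(
  deltas=[0, 0, 0, 0, 0.003, 0.002, 1, 0, 0, 0, 0, 0.003, 0.002, 1, 0, 0, 0, 0, 0.003, 0.002, 1, 0, 0, 0, 0, 0.003, 0.002, 1, 0, 0, 0, 0, 0, 0, 1],
)

```text
clock: 28.65
eef_pos: [547.1, -154.5, 180.2]
tool_rot: [3.14, 0.0, 1.444]
force: [-0.9, 0.5, 2.5]
width: 0.1
gripper_force: 1.0
```

```bash
python3 fl.py; python3 red.py f
```

```text
filler x,y,z [ 24.3   2.1 180.2] yaw 82.71172892792904 F [-0.9  0.5  2.5]
top [([368, 187, 34, 27, 646], [384.2, 200.2]), ([364, 230, 11, 19, 116], [368.4, 237.3]), ([384, 234, 15, 15, 135], [391.7, 239.9])]
side [([421, 221, 5, 6, 20], [423.2, 224.0]), ([398, 273, 5, 6, 14], [400.1, 275.2]), ([377, 281, 20, 16, 104], [385.0, 288.5]), ([327, 306, 106, 143, 2877], [371.5, 357.9]), ([435, 391, 38, 42, 563], [455.3, 414.5])]
```

Contact has begun (2.5 N) and the lever is turning; continuing along its arc.

carry_out(
  deltas=[0, 0, 0, 0, 0.0025, 0.0027, 1, 0, 0, 0, 0, 0.0025, 0.0027, 1, 0, 0, 0, 0, 0.0025, 0.0027, 1, 0, 0, 0, 0, 0.0025, 0.0027, 1, 0, 0, 0, 0, 0, 0, 1],
)

```text
clock: 29.38
eef_pos: [557.0, -155.8, 169.4]
tool_rot: [3.14, 0.0, 1.444]
force: [1.2, -0.6, 2.9]
width: 0.1
gripper_force: 0.8
```

carry_out(
  deltas=[0, 0, 0, 0, 0.0016, 0.0032, 1, 0, 0, 0, 0, 0.0016, 0.0032, 1, 0, 0, 0, 0, 0.0016, 0.0032, 1, 0, 0, 0, 0, 0.0016, 0.0032, 1, 0, 0, 0, 0, 0, 0, 1],
)

```text
clock: 30.0
eef_pos: [563.4, -156.6, 156.7]
tool_rot: [3.14, 0.0, 1.444]
force: [0.4, -0.1, 2.2]
width: 0.1
gripper_force: 0.9
```

```bash
python3 fl.py; python3 red.py g
```

```text
filler x,y,z [ 40.7   2.1 156.7] yaw 82.71437377460492 F [ 0.4 -0.1  2.2]
top [([368, 187, 35, 27, 645], [384.1, 200.0])]
side [([404, 281, 7, 8, 29], [407.2, 284.5]), ([379, 288, 21, 10, 99], [387.7, 292.6]), ([327, 306, 106, 143, 2877], [371.6, 357.9]), ([435, 390, 38, 43, 566], [455.2, 414.4])]
```

carry_out(
  deltas=[0, 0, 0, 0, 0.0008, 0.0033, 1, 0, 0, 0, 0, 0.0006, 0.0033, 1, 0, 0, 0, 0, 0.0006, 0.003, 1, 0, 0, 0, 0, 0.0004, 0.002, 1, 0, 0, 0, 0, 0, 0, 1],
)

```text
clock: 30.72
eef_pos: [565.4, -156.8, 145.1]
tool_rot: [3.14, 0.0, 1.443]
force: [2.0, -0.1, 4.2]
width: -0.1
gripper_force: 2.1
```

carry_out(
  deltas=[0, 0, 0, 0, 0, 0.0015, 1, 0, 0, 0, 0, 0, 0.0015, 1, 0, 0, 0, 0, 0, 0, 1, 0, 0, 0, 0, 0, 0, 1],
)

```text
clock: 31.22
eef_pos: [565.8, -156.9, 142.6]
tool_rot: [3.139, 0.0, 1.443]
force: [1.4, 0.2, 6.4]
width: -0.0
gripper_force: 3.4
```

carry_out(
  deltas=[0, 0, 0, 0, 0, 0.001, 1, 0, 0, 0, 0, 0, 0, 1, 0, 0, 0, 0, 0, 0, 1],
)

```text
clock: 31.6
eef_pos: [565.8, -156.9, 142.4]
tool_rot: [3.139, -0.0, 1.443]
force: [-0.3, 0.6, 12.8]
width: -0.1
gripper_force: 6.5
```

```bash
python3 fl.py; python3 red.py h
```

```text
filler x,y,z [ 43.2   2.1 142.4] yaw 82.70052733680653 F [-0.3  0.6 12.8]
top [([369, 187, 32, 27, 630], [383.7, 199.9])]
side [([405, 288, 7, 7, 31], [407.9, 291.3]), ([379, 291, 19, 8, 89], [387.9, 295.1]), ([327, 306, 106, 143, 2871], [371.5, 357.9]), ([435, 390, 38, 43, 566], [455.1, 414.4])]
```

carry_out(
  deltas=[0, 0, 0, 0, 0, 0.0008, 1, 0, 0, 0, 0, 0, 0, 1, 0, 0, 0, 0, 0, 0, 1],
)

```text
clock: 32.08
eef_pos: [565.8, -156.9, 142.3]
tool_rot: [3.139, -0.0, 1.443]
force: [-1.8, 0.9, 18.7]
width: 0.1
gripper_force: 9.0
```

carry_out(
  deltas=[0, 0, 0, 0, 0, -0.003, 1, 0, 0, 0, 0, 0, -0.01, 1, 0, 0, 0, 0, 0, -0.03, 1, 0, 0, 0, 0, 0, -0.04, 1, 0, 0, 0, 0, 0, -0.04, 1, 0, 0, 0, 0.04, -0.02, 0, 1, 0, 0, 0, 0.06, -0.02, 0, 1, 0, 0, 0, 0.06, -0.02, 0, 1, 0, 0, 0, 0.06, 0, 0, 1, 0, 0, 0, 0.05, 0, 0, 1, 0, 0, 0, 0, 0, 0, 1],
)

```text
clock: 33.45
eef_pos: [539.1, 122.8, 262.4]
tool_rot: [-3.14, -0.002, 1.452]
force: [-0.0, -0.7, 0.2]
width: 0.2
gripper_force: 0.0
```

```bash
python3 red.py z; python3 - <<'E'
import cv2,numpy as np
s=cv2.imread("pics/side_z.png")[200:400,300:480];t=cv2.imread("pics/top_z.png")[160:270,330:500]
k=lambda i:cv2.resize(i,(400,400*i.shape[0]//i.shape[1]),interpolation=cv2.INTER_CUBIC)
s,t=k(s),k(t);t=cv2.copyMakeBorder(t,0,s.shape[0]-t.shape[0],0,0,cv2.BORDER_CONSTANT)
cv2.imwrite("pics/final.png",np.hstack([s,t]))
E
```

```text
top [([368, 188, 34, 25, 510], [385.2, 201.2]), ([406, 192, 64, 57, 1196], [434.9, 208.7]), ([364, 230, 66, 27, 780], [391.2, 244.5]), ([439, 254, 30, 7, 112], [452.0, 257.4])]
side [([402, 218, 24, 18, 343], [413.5, 226.3]), ([380, 289, 32, 10, 176], [395.5, 293.7]), ([327, 306, 107, 143, 2858], [371.6, 358.0]), ([435, 390, 37, 43, 563], [455.1, 414.3])]
```

View pics/final.png

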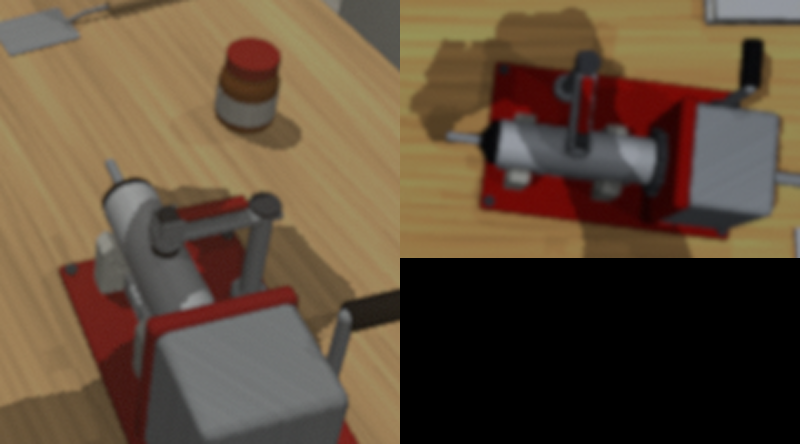

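The final picture shows the barrel in the saddles with its rear against the dark ring (top pixel about (438,226)) and its spout away from the drive. The strap lies across it and the red lever is flat along the strap, with its tip at side pixel (411,292), where 1.31 rad predicts (410,292). The jar stands untouched.

```bash
python3 -c "
from cell import ctrl
print(ctrl.finish_job())"
```

```text
the job is handed in; nothing more can be done
None
```

The job is handed in: the barrel is seated against the thrust ring (pushed home with about 16 N), the strap is swung to its stop, the cam lever is pressed fully down, the arm is clear, and the robot's clock read about 34 s of the 72 s.

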